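# Press a lid onto a glaze cup and hold the telescoping carriage out

## Task

Press the lid fully home on the glaze cup in the bench lid press by pulling its lever all the way down, then ease the lever slowly back up to rest without ever letting it fly up. Then squeeze the release button in the side of the carriage handle, draw the telescoping carriage out past its first click to the second, last stop, and finish while still gripping it, holding it there with the button squeezed so that the cup can be collected. Leave the other things on the table where they are.

Things in the scene. Friction and masses are not known exactly. Their poses are not given: they have to be found in the camera images.
- handle: upright black grip on the carriage front of a bench lid press, 30 (x) x 34 (y) x 54 mm tall, top at 82 mm. Origin: grip point, 62 mm above the table, midway between its faces with the button in. x: level, into the press; y: level, to the side with button and lever; z up. The carriage draws out along -x. Open above; press head 75 mm ahead (+x) when home, its underside 155 mm up; cross bar below, 28 mm up
- button (a joint): grey release button in the handle's +y face, 20 long (x), 32 tall, at grip height. 0 = out, 8 mm proud (42 mm over handle and button); 0.006 = in, 2 mm proud (36 mm). Spring 4 N to start, 8.5 N to hold in: squeezing the handle between the fingers along its y (20 N or more) does it. Out, it locks the carriage at home; keep it in while drawing
- carriage (a joint): telescoping carriage (nested steel tubes) carrying a glaze cup. 0 = home under the ram, 0.100 m = second, last stop. A spring pulls it in with 4 N at home, 8 N fully out. The first stop is a click at about 0.05 m that takes up to 10 N more to pull through. Let go, it springs back in, all or part of the way
- lid (a joint): white lid, 74 mm across, on the cup in the carriage, top about 110 mm above the table, under the ram. 0 to 0.001 at the start = proud, 0.006 m = fully home. Stays where pushed
- lever (a joint): hand lever of the press: 0 = up at rest, 0.75 rad = fully down, lid pushed home. A spring drives it up: about 10 N at the hand bar at rest, up to 20 N fully down. Let go from below it flies up at several rad/s
- lever_grip (a point): middle of the lever's black hand bar: round, 18 mm diameter, 105 mm long, level along the handle's y, so it can be gripped from above with the fingers closing along the handle's x. 180 mm from the pivot axis; 320 mm above the table at rest, 194 mm fully down; it swings down and at first towards the handle's -x
- lever_pivot (a point): fixed point on the lever's pivot axis (along the handle's y), in the upright plane of lever_grip, 205 mm above the table. At rest the line from here to lever_grip points to the handle's -x and 40 degrees (0.698 rad) up; pulling lowers that angle by the joint value
- cup_tall_mid (a point): lidded clear plastic glaze cup, 82 mm across, 95 tall; bystander, point at its middle
- cup_low_mid (a point): squat lidded glaze cup, 78 mm across, 55 tall; bystander, point at its middle
- cup_grey_mid (a point): lidded glaze cup, 74 mm across, 75 tall; bystander, point at its middle
- bowl: white bowl, 120 mm across, 50 tall; bystander, origin under its middle
- tile: flat test tile 70 x 90 x 10 mm; bystander, origin under its middle
- brush: glaze brush lying flat, about 20 cm long; bystander, origin under its middle

How it is judged:
On the way, in this order (a step that is already met when the one before it is completed fails the run):
1. the lever is pulled fully down and the lid is home (value of joint lever above 0.68 rad and value of joint lid above 0.0045 m), for 0.1 s.
2. the lever is eased back up to rest (value of joint lever below 0.06 rad), for 0.2 s.
3. the handle is gripped with its button squeezed in (value of joint button above 0.0045 m and contact force between the fingers and handle above 3 N), for 0.2 s.
4. the carriage is out at its second stop (all of step 3 and value of joint carriage above 0.096 m), for 0.2 s.
At the end, for the whole second after the job is handed in: The carriage is held at its second stop (within 4 mm of 0.100 m) by fingers that press the handle with more than 3 N and keep its button in (within 1.5 mm of fully in), the lid is home (within 1.5 mm), the lever is up at rest (within 0.06 rad), and no bystander has moved 4 cm (all of step 4 and value of joint lid above 0.0045 m and value of joint lever below 0.06 rad and distance of each of cup_tall_mid, cup_low_mid, cup_grey_mid, bowl, tile, brush from where it was at the start of the episode below 0.04 m); the arm keeps its last pose, push and grip.
It fails at once if the lever flies back up (faster than 1.8 rad/s) (velocity of joint lever below -1.8 rad/s).
It fails at once if a bystander is disturbed (moved 4 cm) (distance of any of cup_tall_mid, cup_low_mid, cup_grey_mid, bowl, tile, brush from where it was at the start of the episode above 0.04 m).
It also fails if it takes over 58 s, if anything falls off the work surface, if the arm or the gripper's body presses on something with over 40 N, if the wrist force passes 120 N, or if a joint passes its speed limit or range.

## Robot

A 7-joint arm with a two-finger parallel gripper is mounted at the origin on the work surface. World frame = base frame: x ahead of the robot, y to its left, z up, the work surface at z = 0. Lengths are in m, angles in rad, forces in N, time in s.
With the tool pointing down it reaches from about 0.425 to 0.925 m from the base axis. Payload 6.8 kg.
Tool frame: the origin (TCP) lies midway between the tips of the shut fingers; the grasp point (between the pads) lies 19 mm behind it; z points along the fingers, y is the line along which they close (so a half turn about z gives the same grasp; the last joint's range is limited). The gripper opens to 85 mm and grips with 20 to 120 N. Pads are 22 mm wide; open, the fingers measure 114 mm over their backs; the gripper's body (76 mm by 85 mm) begins 54 mm behind the grasp point. The pads swing forward as they close: fully open they stand 13 mm farther back than shut.
Start: joints at [1.102, 0.477, 0.022, 1.555, -0.011, 1.109, -0.083], TCP at [0.238, -0.632, 0.202] pointing down, gripper open.
Joint ranges: [-2.96, 2.96], [-0.34, 2.1], [-1.41, 1.46], [0.24, 2.44], [-1.37, 4.51], [0.17, 1.92], [-2.96, 2.96]. Speed limits (rad/s): [2.39, 2.39, 3.14, 3.14, 3.14, 3.14, 3.14].

## Interface

Orientations are given as a unit quaternion [w, x, y, z].
In Python, from station import * gives the robot as it stands. The module is installed in compiled form; this text tells all that it offers.
- The arm moves only by the shell command python3 -m jog 'ROWS' [OPENING] [FORCE]. ROWS is JSON, a list of rows, each an object of numbers: "x", "y", "z": the shift along the tool's x, y, z in m; "ax", "ay", "az": the turn, a rotation vector about the tool's x, y, z in rad. In form: [{"x": .., "y": .., "z": .., "ax": .., "ay": .., "az": ..}, ...]. A call has 1 to 12 rows; each row is the pose to reach, as a shift and turn from the pose commanded when the call began, along the tool's axes at that moment; what a row does not reach only later rows make up. A row lasts 1/10 s, in which the tool goes at most 50 mm and 8.59 degrees, less where a joint would pass 70% of its speed; a pose out of reach is approached as far as the arm can. A call with a gripper value outside its range is refused whole. OPENING is the opening, from 0 (shut) to 1 (fully open), set as the call begins (- or left out, the last holds). The fingers move at their own pace and stop on an object; FORCE is the grip in N (left out, the last holds). Time passes only in rows, so rows that repeat a pose let the fingers close. It gives the time, the measured TCP pose, the force, the opening and the grip force at its end, in the units of the state.
- get_obs(): the state, without advancing time (a new reading comes with each control period).
- read_camera(name): name is "scene" or "top" or "wrist"; returns the picture (384x512x3 uint8, red, green, blue); there is no depth.
- camera_params(name): a dict with "K" (3x3 intrinsics, pixels), "origin" and "attitude" of the camera in the world. Camera axes: x right, y up, looking along -z (the intrinsics and any distortion apply to the point x, -y, -z); pixel columns grow to the right and rows downward; lengths in m; the calibration is good to about 2 mm. A picture is of the moment at which its call begins: read the wrist's pose just before it. camera_params takes no time and is no camera call; for the wrist camera it gives the pose at the moment of the call.
- hand_in(): hands the job in; it is judged then, once.
The state is a dict: "t": time; "q": joint angles; "joint_vel": joint speeds; "joint_torque": joint torques, N m; "eef_pos": TCP position; "tool_rot": TCP orientation; "contact_force": force on the tool from outside, world axes, zero at the start; "torque": the same for the moment, N m; "gripper_width": opening from 0.0 (shut) to 1.0 (fully open); "grasp_force": force on a finger pad.
Only numpy, scipy, OpenCV 4.12 (cv2) and the standard library are available. Lean on these libraries where they do the work, as an engineer would, in place of code of your own. Each camera call takes 0.05 s, during which the arm holds its last target. There are 200 camera calls.

## Working session

There is one attempt and no reset: what is moved stays moved. The work goes in short steps, Python scripts to look and compute and a shell command to move; the robot and the scene stay as the last step left them, time stands still between calls to the robot, and variables do not carry over. Pictures are saved under pics/ and viewed, at most 10 in all, crops included, and the job is handed in when it is done.

```bash
mkdir -p pics; python3 - <<'E'
from station import *
import cv2,numpy as np
np.set_printoptions(precision=4,suppress=True)
for n in ["scene","top"]:
    cv2.imwrite(f"pics/{n}0.png",cv2.resize(read_camera(n)[:,:,::-1],(800,600),interpolation=cv2.INTER_CUBIC))
    p=camera_params(n);print(n,p)
o=get_obs();print(o)
E
```

```text
scene {'K': array([[429.6973,   0.    , 255.793 ],
       [  0.    , 429.6973, 189.4073],
       [  0.    ,   0.    ,   1.    ]]), 'origin': array([1.2851, 1.1175, 1.0244]), 'attitude': array([0.2375, 0.1227, 0.4735, 0.8393])}
top {'K': array([[449.2884,   0.    , 251.1572],
       [  0.    , 449.2884, 194.4188],
       [  0.    ,   0.    ,   1.    ]]), 'origin': array([ 0.4235, -0.0284,  1.77  ]), 'attitude': array([-0.7016, -0.0476,  0.0403,  0.7098])}
{'t': 0.1, 'q': array([ 1.1019,  0.4778,  0.0224,  1.5563, -0.0115,  1.1093, -0.0831]), 'joint_vel': array([-0.0003, -0.0009, -0.0008, -0.0032, -0.0003,  0.0001, -0.0001]), 'joint_torque': array([  0.0037, -59.7763,   1.6129, -28.1959,   0.0127,   0.005 ,
        -0.    ]), 'eef_pos': array([ 0.238 , -0.631 ,  0.2006]), 'tool_rot': array([-0.0008,  0.9838,  0.1794, -0.0002]), 'contact_force': array([0.9579, 0.3067, 0.636 ]), 'torque': array([-0.0315, -0.0029, -0.0127]), 'grasp_force': 0.0, 'gripper_width': 0.9987835499168057}
```

View pics/scene0.png

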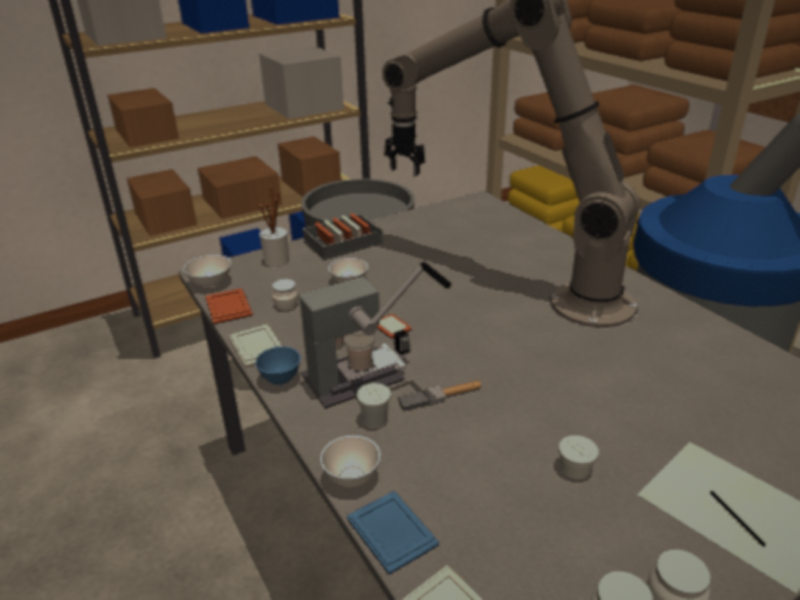

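View pics/top0.png

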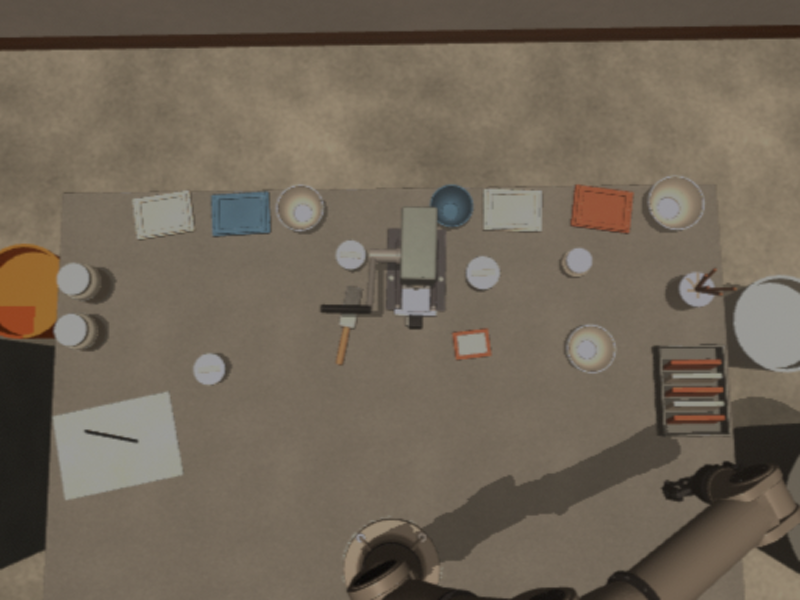

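The top view shows the press at about (418,260), its black handle at (415,322) and the hand bar from (321,309) to (370,310). The scene view shows the same bar at (435,275) and the handle at (402,342).

```bash
cat > h.py <<'E'
from station import *
import cv2,numpy as np
from scipy.spatial.transform import Rotation as R
np.set_printoptions(precision=4,suppress=True)
def rot(q): return R.from_quat(np.r_[q[1:],q[0]])
def ray(p,u,v):
    K=p["K"];d=np.array([(u-K[0,2])/K[0,0],-(v-K[1,2])/K[1,1],-1]);return p["origin"],rot(p["attitude"]).apply(d)
def onz(p,u,v,z):
    o,d=ray(p,u,v);return o+d*(z-o[2])/d[2]
def proj(p,X):
    c=rot(p["attitude"]).inv().apply(np.array(X)-p["origin"]);return p["K"][0,2]+p["K"][0,0]*c[0]/-c[2],p["K"][1,2]-p["K"][1,1]*c[1]/-c[2]
E
python3 - <<'E'
from h import *
im=cv2.imread("pics/top0.png");p=camera_params("top");s=.64
g=im.max(2);
for name,(x0,y0,x1,y1),z in [("bar",(310,295,385,322),.329),("handle",(400,310,432,335),.082)]:
    c=(g[y0:y1,x0:x1]<38).astype(np.uint8)
    n,l,st,ce=cv2.connectedComponentsWithStats(c)
    k=1+np.argmax(st[1:,4]);print(name,st[k],ce[k])
    pts=np.argwhere(l==k)[:,::-1]+[x0,y0]
    r=cv2.minAreaRect(pts.astype(np.float32));print(r)
    for q in [*cv2.boxPoints(r),r[0]]: print(onz(p,q[0]*s,q[1]*s,z))
# head corners & base yaw
for q in [(402,208),(401,280),(436,208),(434,282)]: print("head",onz(p,q[0]*s,q[1]*s,.25))
cv2.imwrite("pics/topz.png",cv2.resize(im[190:350,300:480],(720,640),interpolation=cv2.INTER_CUBIC)[:600])
E
```

```text
bar [50 16  6  2  7] [52.1429 16.1429]
((362.5, 311.5), (1.0, 5.0), 90.0)
[0.5896 0.0526 0.329 ]
[0.5894 0.0423 0.329 ]
[0.5873 0.0423 0.329 ]
[0.5875 0.0526 0.329 ]
[0.5884 0.0475 0.329 ]Traceback (most recent call last):
  File "<stdin>", line 7, in <module>
    return _wrapfunc(a, 'argmax', axis=axis, out=out, **kwds)
    return bound(*args, **kwds)
ValueError: attempt to get argmax of an empty sequence
```

```bash
python3 - <<'E'
from h import *
im=cv2.imread("pics/top0.png");p=camera_params("top");s=.64
g=im.max(2);
for name,(x0,y0,x1,y1),z in [("bar",(310,295,385,322),.325),("handle",(400,310,432,335),.082)]:
    c=(g[y0:y1,x0:x1]<62).astype(np.uint8)
    n,l,st,ce=cv2.connectedComponentsWithStats(c)
    k=1+np.argmax(st[1:,4]);print(name,st[k],ce[k])
    pts=np.argwhere(l==k)[:,::-1]+[x0,y0]
    r=cv2.minAreaRect(pts.astype(np.float32));print(r)
    for q in [*cv2.boxPoints(r),r[0]]: print(onz(p,q[0]*s,q[1]*s,z))
for q in [(402,208),(401,280),(436,208),(434,282)]: print("head",onz(p,q[0]*s,q[1]*s,.25))
cv2.imwrite("pics/topz.png",cv2.resize(im[190:340,300:480],(720,600),interpolation=cv2.INTER_CUBIC))
E
```

```text
bar [ 11  10  50   9 406] [36.0961 13.8424]
((345.5, 309.0), (8.0, 49.0), 90.0)
[0.6035 0.1338 0.325 ]
[0.6023 0.032  0.325 ]
[0.5856 0.0321 0.325 ]
[0.5868 0.1338 0.325 ]
[0.5946 0.0829 0.325 ]
handle [  9   6  13  13 154] [15.2727 11.987 ]
((415.0, 322.0), (12.0, 12.0), 90.0)
[ 0.6044 -0.0519  0.082 ]
[ 0.6041 -0.0809  0.082 ]
[ 0.575  -0.0805  0.082 ]
[ 0.5753 -0.0515  0.082 ]
[ 0.5897 -0.0662  0.082 ]
head [ 0.8276 -0.0374  0.25  ]
head [ 0.6659 -0.0332  0.25  ]
head [ 0.8266 -0.1128  0.25  ]
head [ 0.6606 -0.1054  0.25  ]
```

View pics/topz.png

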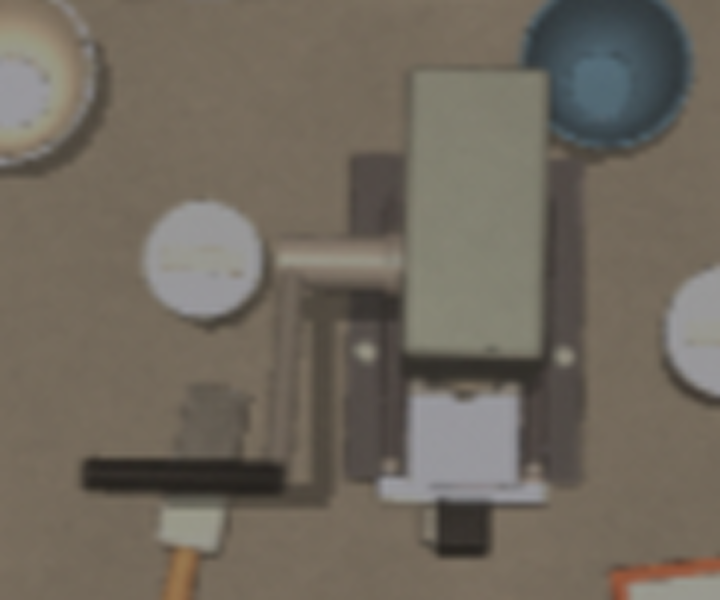

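```bash
cat >> h.py <<'E'
def go(xyz,yaw,o=None):
    "row from measured pose to TCP xyz, tool down with tool-x at world yaw"
    o=o or get_obs();r=rot(o["tool_rot"])
    T=R.from_matrix(np.array([[np.cos(yaw),np.sin(yaw),0],[np.sin(yaw),-np.cos(yaw),0],[0,0,-1]]).T.T)
    print("shift",r.inv().apply(np.array(xyz)-o["eef_pos"]),"turn",(r.inv()*T).as_rotvec())
E
python3 - <<'E'
from h import *
go([.45,-.25,.43],1.545); go([.595,.083,.42],1.545)
p=camera_params("scene")
for X in [(.595,.083,.32),(.5897,-.0662,.062)]: print(np.array(proj(p,X))/.64)
E
```

```text
shift [ 0.3328 -0.2821 -0.229 ] turn [-0.0015 -0.0008 -1.1842]
shift [ 0.586  -0.5424 -0.2186] turn [-0.0015 -0.0008 -1.1842]
[433.6908 273.3037]
[401.6452 338.0765]
```

```bash
python3 -m jog '[{"x":0.05,"y":-0.03,"z":-0.1,"az":-0.3},{"x":0.1,"y":-0.08,"z":-0.17,"az":-0.6},{"x":0.333,"y":-0.282,"z":-0.229,"az":-1.184},{"x":0.333,"y":-0.282,"z":-0.229,"az":-1.184},{"x":0.333,"y":-0.282,"z":-0.229,"az":-1.184},{"x":0.333,"y":-0.282,"z":-0.229,"az":-1.184},{"x":0.333,"y":-0.282,"z":-0.229,"az":-1.184},{"x":0.333,"y":-0.282,"z":-0.229,"az":-1.184},{"x":0.333,"y":-0.282,"z":-0.229,"az":-1.184},{"x":0.333,"y":-0.282,"z":-0.229,"az":-1.184},{"x":0.333,"y":-0.282,"z":-0.229,"az":-1.184},{"x":0.333,"y":-0.282,"z":-0.229,"az":-1.184}]' 1 ; python3 - <<'E'
from h import *
o=get_obs();print(o["q"]);go([.595,.083,.42],1.545)
E
```

```text
[ 1.1019  0.4778  0.0224  1.5563 -0.0115  1.1093 -0.0831]
shift [ 0.586  -0.5424 -0.2186] turn [-0.0015 -0.0008 -1.1842]validation failed for argument at $[0]...
```

```bash
python3 -m jog '[{"x":0.04,"y":-0.03,"z":-0.04,"ax":0,"ay":0,"az":-0.14},{"x":0.333,"y":-0.282,"z":-0.229,"ax":0,"ay":0,"az":-1.184},{"x":0.333,"y":-0.282,"z":-0.229,"ax":0,"ay":0,"az":-1.184},{"x":0.333,"y":-0.282,"z":-0.229,"ax":0,"ay":0,"az":-1.184},{"x":0.333,"y":-0.282,"z":-0.229,"ax":0,"ay":0,"az":-1.184},{"x":0.333,"y":-0.282,"z":-0.229,"ax":0,"ay":0,"az":-1.184},{"x":0.333,"y":-0.282,"z":-0.229,"ax":0,"ay":0,"az":-1.184},{"x":0.333,"y":-0.282,"z":-0.229,"ax":0,"ay":0,"az":-1.184},{"x":0.333,"y":-0.282,"z":-0.229,"ax":0,"ay":0,"az":-1.184},{"x":0.333,"y":-0.282,"z":-0.229,"ax":0,"ay":0,"az":-1.184},{"x":0.333,"y":-0.282,"z":-0.229,"ax":0,"ay":0,"az":-1.184}]' 1 ; python3 - <<'E'
from h import *
o=get_obs();print(o["q"]);go([.595,.083,.42],1.545)
E
```

```text
t: 1.2
eef_pos: [0.4542, -0.244, 0.4335]
tool_rot: [0.002, 0.713, 0.702, 0.002]
contact_force: [-0.5, -0.7, -0.3]
gripper_width: 1.0
grasp_force: 0.0
[ 0.7398  0.097  -0.4009  1.5552  0.0362  1.4918  0.3222]
shift [0.3292 0.1356 0.0143] turn [0.0056 0.     0.0101]
```

```bash
python3 -m jog '[{"x":0.329,"y":0.136,"z":0.014,"ax":0.005,"ay":0,"az":0.01},{"x":0.329,"y":0.136,"z":0.014,"ax":0.005,"ay":0,"az":0.01},{"x":0.329,"y":0.136,"z":0.014,"ax":0.005,"ay":0,"az":0.01},{"x":0.329,"y":0.136,"z":0.014,"ax":0.005,"ay":0,"az":0.01},{"x":0.329,"y":0.136,"z":0.014,"ax":0.005,"ay":0,"az":0.01},{"x":0.329,"y":0.136,"z":0.014,"ax":0.005,"ay":0,"az":0.01},{"x":0.329,"y":0.136,"z":0.014,"ax":0.005,"ay":0,"az":0.01},{"x":0.329,"y":0.136,"z":0.014,"ax":0.005,"ay":0,"az":0.01},{"x":0.329,"y":0.136,"z":0.014,"ax":0.005,"ay":0,"az":0.01},{"x":0.329,"y":0.136,"z":0.014,"ax":0.005,"ay":0,"az":0.01}]' 1 ; python3 - <<'E'
from h import *
p=camera_params("wrist");im=read_camera("wrist");cv2.imwrite("pics/w1.png",im[:,:,::-1])
for X in [(.595,.083,.32),(.595,.032,.32),(.595,.134,.32),(.59,-.066,.082)]: print(proj(p,X))
o=get_obs();print(o["q"]);go([.595,.083,.301],1.545)
E
```

```text
t: 2.2
eef_pos: [0.5948, 0.0731, 0.416]
tool_rot: [-0.002, 0.72, 0.694, -0.003]
contact_force: [0.3, -0.9, 0.4]
gripper_width: 1.002
grasp_force: 0.0
(np.float64(253.9350806190116), np.float64(181.57315753779517))
(np.float64(255.8182010983027), np.float64(231.73413588123867))
(np.float64(251.85129437983875), np.float64(126.06701357887887))
(np.float64(254.30585752539895), np.float64(232.22886745454701))
[ 0.2483  0.2964 -0.6299  1.3864  0.1724  1.5196 -0.4096]
shift [0.0105 0.0004 0.1153] turn [-0.0053  0.0014 -0.0133]
```

View pics/w1.png

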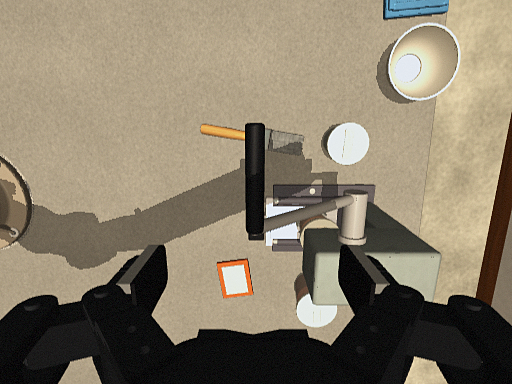

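The wrist view shows the hand bar at column 255, rows 122–238, within a few pixels of the prediction and centred between the fingers. I'll descend and grip.

```bash
python3 -m jog '[{"x":0.01,"y":0,"z":0.04,"ax":-0.005,"ay":0,"az":-0.008},{"x":0.01,"y":0,"z":0.08,"ax":-0.005,"ay":0,"az":-0.008},{"x":0.01,"y":0,"z":0.115,"ax":-0.005,"ay":0,"az":-0.008},{"x":0.01,"y":0,"z":0.115,"ax":-0.005,"ay":0,"az":-0.008},{"x":0.01,"y":0,"z":0.115,"ax":-0.005,"ay":0,"az":-0.008}]' 1 && python3 -m jog '[{"x":0,"y":0,"z":0,"ax":0,"ay":0,"az":0},{"x":0,"y":0,"z":0,"ax":0,"ay":0,"az":0},{"x":0,"y":0,"z":0,"ax":0,"ay":0,"az":0},{"x":0,"y":0,"z":0,"ax":0,"ay":0,"az":0},{"x":0,"y":0,"z":0,"ax":0,"ay":0,"az":0},{"x":0,"y":0,"z":0,"ax":0,"ay":0,"az":0},{"x":0,"y":0,"z":0,"ax":0,"ay":0,"az":0},{"x":0,"y":0,"z":0,"ax":0,"ay":0,"az":0},{"x":0,"y":0,"z":0,"ax":0,"ay":0,"az":0},{"x":0,"y":0,"z":0,"ax":0,"ay":0,"az":0}]' 0 70; python3 - <<'E'
from h import *
o=get_obs();print(o["q"],o["tool_rot"],o["grasp_force"])
# lever arc in tool axes from current
c=np.array(o["eef_pos"]);r=rot(o["tool_rot"]);e=np.array([np.cos(-.03),np.sin(-.03),0])
for j in np.r_[np.arange(0,.8,.075),.77]:
    a=.698-j;d=-.18*(np.cos(a)-np.cos(.698))*e+np.array([0,0,.18*(np.sin(a)-np.sin(.698))])
    print(round(j,3),r.inv().apply(d))
E
```

```text
t: 2.75
eef_pos: [0.5949, 0.0835, 0.3025]
tool_rot: [0.0, 0.718, 0.696, -0.0]
contact_force: [0.5, -0.7, 0.7]
gripper_width: 1.002
grasp_force: 0.0
t: 3.75
eef_pos: [0.5946, 0.0852, 0.3015]
tool_rot: [-0.0, 0.717, 0.697, -0.0]
contact_force: [0.4, 0.2, 0.9]
gripper_width: 0.001
grasp_force: 0.0
[ 0.2386  0.344  -0.6327  1.58    0.2093  1.2864 -0.4532] [-0.      0.7169  0.6972 -0.    ] 0.0
0.0 [0. 0. 0.]
0.075 [ 0.     -0.0083  0.0107]
0.15 [ 0.     -0.0157  0.0219]
0.225 [ 0.     -0.0223  0.0337]
0.3 [ 0.0001 -0.028   0.0459]
0.375 [ 0.0001 -0.0328  0.0586]
0.45 [ 0.0001 -0.0366  0.0715]
0.525 [ 0.0001 -0.0394  0.0847]
0.6 [ 0.0001 -0.0412  0.0981]
0.675 [ 0.0001 -0.042   0.1115]
0.75 [ 0.0001 -0.0418  0.125 ]
0.77 [ 0.0001 -0.0416  0.1286]
```

The fingers shut on nothing, so I'll look.

```bash
python3 - <<'E'
from h import *
p=camera_params("wrist");im=read_camera("wrist");cv2.imwrite("pics/w2.png",im[:,:,::-1])
print(proj(p,get_obs()["eef_pos"]),proj(p,(.595,.083,.32)),proj(p,(.595,.032,.32)),proj(p,(.595,.134,.32)))
p=camera_params("scene");im=read_camera("scene");cv2.imwrite("pics/s2.png",cv2.resize(im[120:270,180:380,::-1],(800,600)))
E
```

```text
(np.float64(254.02811879649943), np.float64(228.97470922520472)) (np.float64(254.98634330887552), np.float64(244.40927324663693)) (np.float64(257.07983696195964), np.float64(319.57592533947405)) (np.float64(252.51504924745925), np.float64(155.67774035667097))
```

View pics/w2.png

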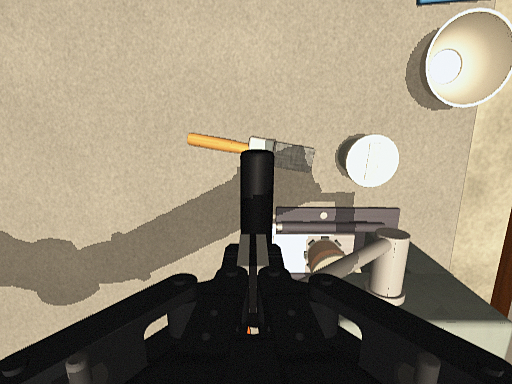

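View pics/s2.png

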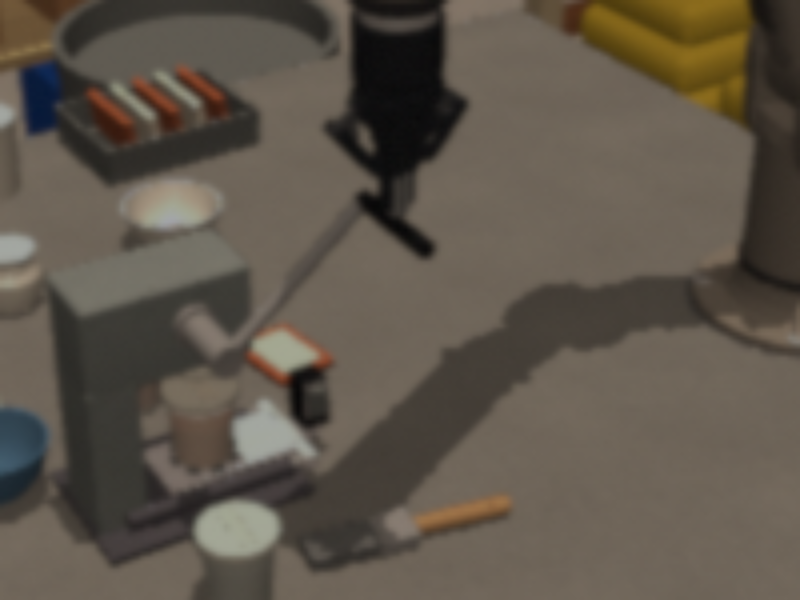

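```bash
python3 - <<'E'
from h import *
o=get_obs();t=o["eef_pos"];print(t)
w=camera_params("wrist");print(w["K"][0],w["origin"],w["attitude"])
s=camera_params("scene");tp=camera_params("top")
P=lambda X:((proj(s,X)[0]-180)*4,(proj(s,X)[1]-120)*4)
print("tcp in s2",P(t))
for z in (.27,.28,.29,.30,.31,.32):
    X=np.array(onz(tp,345.5*.64,309*.64,z));e=np.array([.03,1,0])*.0525
    print(z,X,"s2",P(X),P(X-e),P(X+e),"w2",proj(w,X),proj(w,X+e))
d=w["origin"][2]
print("bar dist from width33:",.018*w["K"][0,0]/33,"z",d-.018*w["K"][0,0]/33)
E
```

```text
[0.5946 0.0852 0.3015]
[288.8011   0.     252.4672] [0.5955 0.1531 0.4733] [ 0.9906 -0.1364  0.0019 -0.0139]
tcp in s2 (np.float64(391.93173286948286), np.float64(239.927372717474))
0.27 [0.6011 0.0872 0.27  ] s2 (np.float64(386.5181675420031), np.float64(275.3391347960437)) (np.float64(354.6171380092435), np.float64(248.24374432082413)) (np.float64(420.2024662217814), np.float64(303.94915895452027)) w2 (np.float64(262.46938497349583), np.float64(210.51957355127627)) (np.float64(263.3338429886056), np.float64(138.04859371834124))
0.28 [0.5999 0.0864 0.28  ] s2 (np.float64(387.2671750130264), np.float64(264.3700400889843)) (np.float64(355.25719417991945), np.float64(237.4901640300086)) (np.float64(421.07179146835256), np.float64(292.7569330795784)) w2 (np.float64(261.286263156486), np.float64(215.96359193400482)) (np.float64(262.1051001422651), np.float64(140.30788453302569))
0.29 [0.5987 0.0856 0.29  ] s2 (np.float64(388.0204914345959), np.float64(253.33784148983443)) (np.float64(355.90083450334623), np.float64(226.67636640804528)) (np.float64(421.9462584475716), np.float64(281.49850
[... 570 characters left out ...]
231.08194183704052)) (np.float64(357.19898870867974), np.float64(204.8660845664167)) (np.float64(423.71080115812424), np.float64(258.78070536666155)) w2 (np.float64(256.9770864380861), np.float64(235.79184371004365)) (np.float64(257.5604530935597), np.float64(148.6641320291579))
0.32 [0.5951 0.0833 0.32  ] s2 (np.float64(390.3066694723468), np.float64(219.85712950304685)) (np.float64(357.85356399554325), np.float64(193.8685686823975)) (np.float64(424.6009700357579), np.float64(247.32012581416643)) w2 (np.float64(255.21581984504843), np.float64(243.89613827340222)) (np.float64(255.67099012063588), np.float64(152.13828966281358))
bar dist from width33: 0.15752787584052072 z 0.31573721948454836
```

```bash
python3 - <<'E'
import cv2,numpy as np
im=cv2.imread("pics/w2.png")[140:290,155:355].astype(float)
im=255*(im/255)**.5
cv2.imwrite("pics/w2z.png",cv2.resize(im.astype(np.uint8),(800,600),interpolation=cv2.INTER_CUBIC))
E
```

```text
(no output)
```

View pics/w2z.png

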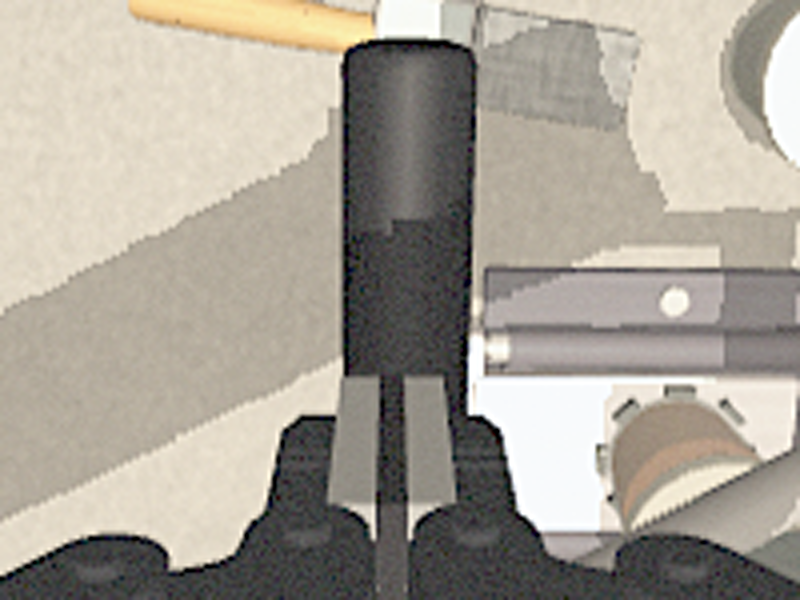

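```bash
python3 -m jog '[{"x":0,"y":0,"z":0.004,"ax":0,"ay":0,"az":0},{"x":0,"y":0,"z":0.008,"ax":0,"ay":0,"az":0},{"x":0,"y":0,"z":0.008,"ax":0,"ay":0,"az":0}]' 0 70; python3 -m jog '[{"x":0,"y":0,"z":0,"ax":0,"ay":0,"az":0},{"x":0,"y":0,"z":0,"ax":0,"ay":0,"az":0},{"x":0,"y":0,"z":0,"ax":0,"ay":0,"az":0},{"x":0,"y":0,"z":0,"ax":0,"ay":0,"az":0},{"x":0,"y":0,"z":0,"ax":0,"ay":0,"az":0},{"x":0,"y":0,"z":0,"ax":0,"ay":0,"az":0},{"x":0,"y":0,"z":0,"ax":0,"ay":0,"az":0},{"x":0,"y":0,"z":0,"ax":0,"ay":0,"az":0}]' 1 70; python3 - <<'E'
from h import *
w=camera_params("wrist");im=read_camera("wrist");im=(255*(im/255.)**.5).astype(np.uint8);cv2.imwrite("pics/w3.png",im[:,:,::-1])
o=get_obs();r=rot(o["tool_rot"])
# expected pixels of open fingertip inner corners (13 mm back) +/-11mm wide
for sy in (-.0425,.0425):
  for sx in (-.011,.011): print(proj(w,o["eef_pos"]+r.apply([sx,sy,-.013])))
E
```

```text
t: 4.15
eef_pos: [0.5924, 0.0855, 0.2962]
tool_rot: [-0.0, 0.717, 0.697, -0.002]
contact_force: [-13.9, -2.8, 22.4]
gripper_width: 0.004
grasp_force: 11.6
t: 4.95
eef_pos: [0.5946, 0.0852, 0.2934]
tool_rot: [-0.0, 0.717, 0.697, -0.0]
contact_force: [-0.5, -0.5, -0.1]
gripper_width: 1.0
grasp_force: 0.0
(np.float64(183.68419825163537), np.float64(254.02796677789482))
(np.float64(181.25535379361338), np.float64(219.60870941257193))
(np.float64(324.61431926807734), np.float64(254.0389165897478))
(np.float64(327.16681116377714), np.float64(219.6195658188039))
```

View pics/w3.png

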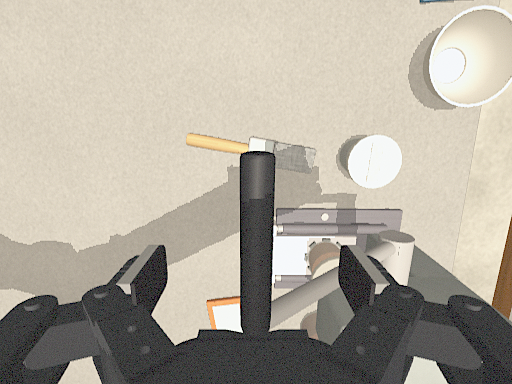

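The shut tips landed on top of the bar, with 22 N on touching it. In the wrist picture the open tips at (165,247) and (342,247) are about 28 mm nearer the camera than the reported TCP implies. I'll go about 21 mm deeper and grip again.

```bash
python3 -m jog '[{"x":0,"y":0,"z":0.008,"ax":0,"ay":0,"az":0},{"x":0,"y":0,"z":0.015,"ax":0,"ay":0,"az":0},{"x":0,"y":0,"z":0.021,"ax":0,"ay":0,"az":0},{"x":0,"y":0,"z":0.021,"ax":0,"ay":0,"az":0}]' 1 70 && python3 -m jog '[{"x":0,"y":0,"z":0,"ax":0,"ay":0,"az":0},{"x":0,"y":0,"z":0,"ax":0,"ay":0,"az":0},{"x":0,"y":0,"z":0,"ax":0,"ay":0,"az":0},{"x":0,"y":0,"z":0,"ax":0,"ay":0,"az":0},{"x":0,"y":0,"z":0,"ax":0,"ay":0,"az":0},{"x":0,"y":0,"z":0,"ax":0,"ay":0,"az":0},{"x":0,"y":0,"z":0,"ax":0,"ay":0,"az":0}]' 0 70
```

```text
t: 5.4
eef_pos: [0.5939, 0.0849, 0.271]
tool_rot: [-0.001, 0.717, 0.697, -0.001]
contact_force: [0.9, 0.1, -0.2]
gripper_width: 1.003
grasp_force: 0.0
t: 6.1
eef_pos: [0.5967, 0.0852, 0.2732]
tool_rot: [0.001, 0.717, 0.697, 0.002]
contact_force: [5.6, -0.0, -0.4]
gripper_width: 0.183
grasp_force: 68.3
```

```bash
python3 -m jog '[{"x":0,"y":-0.008,"z":0.011,"ax":0,"ay":0,"az":0},{"x":0,"y":-0.016,"z":0.022,"ax":0,"ay":0,"az":0},{"x":0,"y":-0.022,"z":0.034,"ax":0,"ay":0,"az":0},{"x":0,"y":-0.028,"z":0.046,"ax":0,"ay":0,"az":0},{"x":0,"y":-0.033,"z":0.059,"ax":0,"ay":0,"az":0},{"x":0,"y":-0.037,"z":0.072,"ax":0,"ay":0,"az":0},{"x":0,"y":-0.037,"z":0.072,"ax":0,"ay":0,"az":0}]'
```

```text
t: 6.8
eef_pos: [0.5618, 0.0865, 0.2031]
tool_rot: [0.003, 0.717, 0.697, 0.004]
contact_force: [3.6, -2.5, 14.9]
gripper_width: 0.192
grasp_force: 75.7
```

```bash
python3 -m jog '[{"x":0,"y":-0.002,"z":0.010,"ax":0,"ay":0,"az":0},{"x":0,"y":-0.004,"z":0.020,"ax":0,"ay":0,"az":0},{"x":0,"y":-0.005,"z":0.030,"ax":0,"ay":0,"az":0},{"x":0,"y":-0.005,"z":0.040,"ax":0,"ay":0,"az":0},{"x":0,"y":-0.005,"z":0.048,"ax":0,"ay":0,"az":0},{"x":0,"y":-0.005,"z":0.054,"ax":0,"ay":0,"az":0},{"x":0,"y":-0.005,"z":0.056,"ax":0,"ay":0,"az":0},{"x":0,"y":-0.005,"z":0.056,"ax":0,"ay":0,"az":0},{"x":0,"y":-0.005,"z":0.056,"ax":0,"ay":0,"az":0}]'
```

```text
t: 7.7
eef_pos: [0.5549, 0.0868, 0.1475]
tool_rot: [0.002, 0.717, 0.697, 0.002]
contact_force: [-3.3, -2.5, 16.3]
gripper_width: 0.188
grasp_force: 81.1
```

```bash
python3 -m jog '[{"x":0,"y":0,"z":0.002,"ax":0,"ay":0,"az":0},{"x":0,"y":0,"z":0.004,"ax":0,"ay":0,"az":0},{"x":0,"y":0,"z":0.004,"ax":0,"ay":0,"az":0}]'; python3 - <<'E'
from h import *
p=camera_params("scene");im=read_camera("scene");im=(255*(im/255.)**.6).astype(np.uint8);cv2.imwrite("pics/s3.png",cv2.resize(im[150:270,180:340,::-1],(800,600),interpolation=cv2.INTER_CUBIC))
o=get_obs();print(o["eef_pos"],o["contact_force"])
E
```

```text
t: 8.0
eef_pos: [0.5551, 0.0867, 0.1439]
tool_rot: [0.002, 0.717, 0.697, 0.002]
contact_force: [-5.1, -3.5, 20.6]
gripper_width: 0.188
grasp_force: 81.5
[0.5551 0.0868 0.144 ] [-6.1996 -1.9124 19.5982]
```

View pics/s3.png

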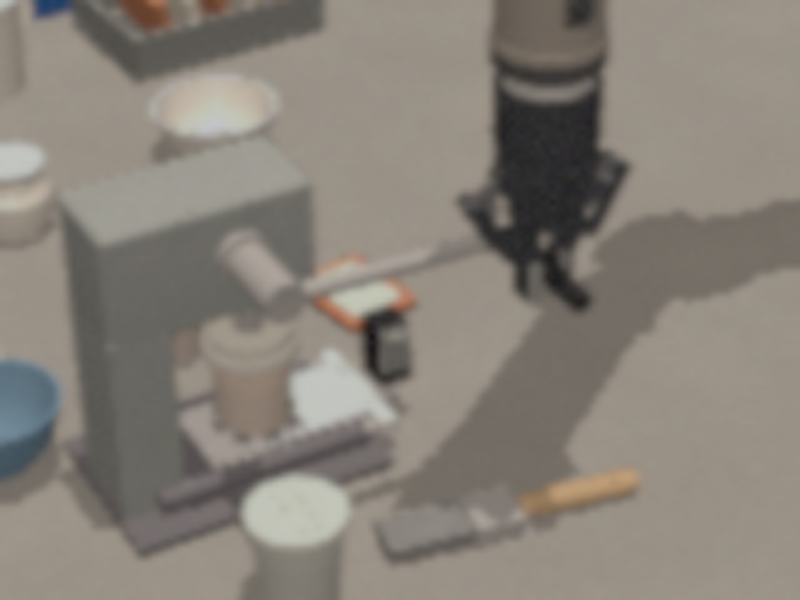

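```bash
python3 -m jog '[{"x":0,"y":0,"z":0.003,"ax":0,"ay":0,"az":0},{"x":0,"y":0,"z":0.006,"ax":0,"ay":0,"az":0},{"x":0,"y":0,"z":0.006,"ax":0,"ay":0,"az":0},{"x":0,"y":0,"z":0.006,"ax":0,"ay":0,"az":0}]'; python3 - <<'E'
from h import *
p=camera_params("scene")
e=np.array([1,-.03,0]);f=np.array([.03,1,0]);piv=np.array([.595,.083,.205])+.1379*e
for j in (0,.5,.6,.68,.75,.8):
    a=.698-j;g=piv+.18*(-np.cos(a)*e+[0,0,np.sin(a)])
    u,v=proj(p,g+.0525*f);print(j,g,"outer end s3",(u-180)*5,(v-150)*5)
E
```

```text
t: 8.45
eef_pos: [0.5552, 0.0867, 0.1412]
tool_rot: [0.003, 0.717, 0.697, 0.002]
contact_force: [-15.4, -6.6, 47.0]
gripper_width: 0.189
grasp_force: 85.7
0 [0.595  0.083  0.3207] outer end s3 530.6904086476624 157.97192765594744
0.5 [0.5564 0.0842 0.2404] outer end s3 576.9732300402609 245.9236663393986
0.6 [0.5538 0.0842 0.2226] outer end s3 579.4805980508761 266.9371875227914
0.68 [0.5529 0.0843 0.2082] outer end s3 579.8770494415186 284.23969010134414
0.75 [0.5531 0.0843 0.1956] outer end s3 579.0675340631702 299.6512000752864
0.8 [0.5538 0.0842 0.1867] outer end s3 577.8385181741476 310.77574212570624
```

The bar is at the stop: the force rises to 47 N, and the outer end at (580,300) matches 0.75 rad. Now I'll ease it up.

```bash
python3 -m jog '[{"x":0,"y":0,"z":-0.003,"ax":0,"ay":0,"az":0},{"x":0,"y":0,"z":-0.007,"ax":0,"ay":0,"az":0},{"x":0,"y":0,"z":-0.011,"ax":0,"ay":0,"az":0},{"x":0,"y":0,"z":-0.017,"ax":0,"ay":0,"az":0},{"x":0,"y":0,"z":-0.024,"ax":0,"ay":0,"az":0},{"x":0,"y":0.0003,"z":-0.030,"ax":0,"ay":0,"az":0},{"x":0,"y":0.0006,"z":-0.037,"ax":0,"ay":0,"az":0},{"x":0,"y":0.0015,"z":-0.0435,"ax":0,"ay":0,"az":0},{"x":0,"y":0.0024,"z":-0.050,"ax":0,"ay":0,"az":0},{"x":0,"y":0.004,"z":-0.057,"ax":0,"ay":0,"az":0},{"x":0,"y":0.005,"z":-0.0635,"ax":0,"ay":0,"az":0},{"x":0,"y":0.007,"z":-0.070,"ax":0,"ay":0,"az":0}]'
python3 -m jog '[{"x":0,"y":0.002,"z":-0.006,"ax":0,"ay":0,"az":0},{"x":0,"y":0.0045,"z":-0.0125,"ax":0,"ay":0,"az":0},{"x":0,"y":0.007,"z":-0.019,"ax":0,"ay":0,"az":0},{"x":0,"y":0.010,"z":-0.025,"ax":0,"ay":0,"az":0},{"x":0,"y":0.0125,"z":-0.031,"ax":0,"ay":0,"az":0},{"x":0,"y":0.016,"z":-0.037,"ax":0,"ay":0,"az":0},{"x":0,"y":0.019,"z":-0.043,"ax":0,"ay":0,"az":0},{"x":0,"y":0.023,"z":-0.0485,"ax":0,"ay":0,"az":0},{"x":0,"y":0.0265,"z":-0.054,"ax":0,"ay":0,"az":0},{"x":0,"y":0.0305,"z":-0.0595,"ax":0,"ay":0,"az":0},{"x":0,"y":0.034,"z":-0.064,"ax":0,"ay":0,"az":0},{"x":0,"y":0.034,"z":-0.064,"ax":0,"ay":0,"az":0}]'
```

```text
t: 9.65
eef_pos: [0.5649, 0.0865, 0.2073]
tool_rot: [0.003, 0.717, 0.697, 0.005]
contact_force: [15.6, 1.8, -1.8]
gripper_width: 0.19
grasp_force: 86.5
t: 10.85
eef_pos: [0.5964, 0.0849, 0.2626]
tool_rot: [-0.001, 0.718, 0.697, 0.002]
contact_force: [25.1, 6.9, -39.8]
gripper_width: 0.185
grasp_force: 86.3
```

The 40 N downward force says the lever is against its rest stop; the pads slipped about 10 mm on the overpush. I'll relax, then open and go up.

```bash
python3 -m jog '[{"x":0,"y":-0.002,"z":0.004,"ax":0,"ay":0,"az":0},{"x":0,"y":-0.003,"z":0.007,"ax":0,"ay":0,"az":0},{"x":0,"y":-0.003,"z":0.007,"ax":0,"ay":0,"az":0}]'
python3 -m jog '[{"x":0,"y":0,"z":0,"ax":0,"ay":0,"az":0},{"x":0,"y":0,"z":0,"ax":0,"ay":0,"az":0},{"x":0,"y":0,"z":0,"ax":0,"ay":0,"az":0},{"x":0,"y":0,"z":0,"ax":0,"ay":0,"az":0},{"x":0,"y":0,"z":0,"ax":0,"ay":0,"az":0},{"x":0,"y":0,"z":0,"ax":0,"ay":0,"az":0},{"x":0,"y":0,"z":0,"ax":0,"ay":0,"az":0}]' 1 
python3 -m jog '[{"x":0,"y":0,"z":-0.03,"ax":0,"ay":0,"az":0},{"x":0,"y":0,"z":-0.07,"ax":0,"ay":0,"az":0},{"x":0,"y":0,"z":-0.12,"ax":0,"ay":0,"az":0},{"x":0,"y":0,"z":-0.13,"ax":0,"ay":0,"az":0},{"x":0,"y":0,"z":-0.13,"ax":0,"ay":0,"az":0}]' 1
python3 - <<'E'
from h import *
o=get_obs();print(o["q"])
p=camera_params("scene");im=read_camera("scene");im=(255*(im/255.)**.6).astype(np.uint8);cv2.imwrite("pics/s4.png",cv2.resize(im[110:260,180:380,::-1],(800,600),interpolation=cv2.INTER_CUBIC))
for y in (0-.03,np.pi-.03): go([.50,-.063,.30],y); go([.59,-.066,.15],y)
E
```

```text
t: 11.15
eef_pos: [0.5971, 0.085, 0.2623]
tool_rot: [0.003, 0.718, 0.696, 0.006]
contact_force: [21.3, 2.0, -11.2]
gripper_width: 0.187
grasp_force: 89.0
t: 11.85
eef_pos: [0.5905, 0.0853, 0.2615]
tool_rot: [0.0, 0.717, 0.697, -0.0]
contact_force: [0.2, 1.0, 0.2]
gripper_width: 1.0
grasp_force: 0.0
t: 12.35
eef_pos: [0.5916, 0.0859, 0.394]
tool_rot: [0.001, 0.717, 0.697, 0.002]
contact_force: [-0.7, -0.3, 0.0]
gripper_width: 1.006
grasp_force: 0.0
[ 0.2409  0.2936 -0.6404  1.4395  0.1758  1.4613 -0.4252]
shift [-0.1509 -0.0866  0.0916] turn [ 0.0008 -0.0008  1.5728]
shift [-0.1514  0.0033  0.2417] turn [ 0.0008 -0.0008  1.5728]
shift [-0.1509 -0.0866  0.0916] turn [ 0.0008  0.0008 -1.5688]
shift [-0.1514  0.0033  0.2417] turn [ 0.0008  0.0008 -1.5688]
```

View pics/s4.png

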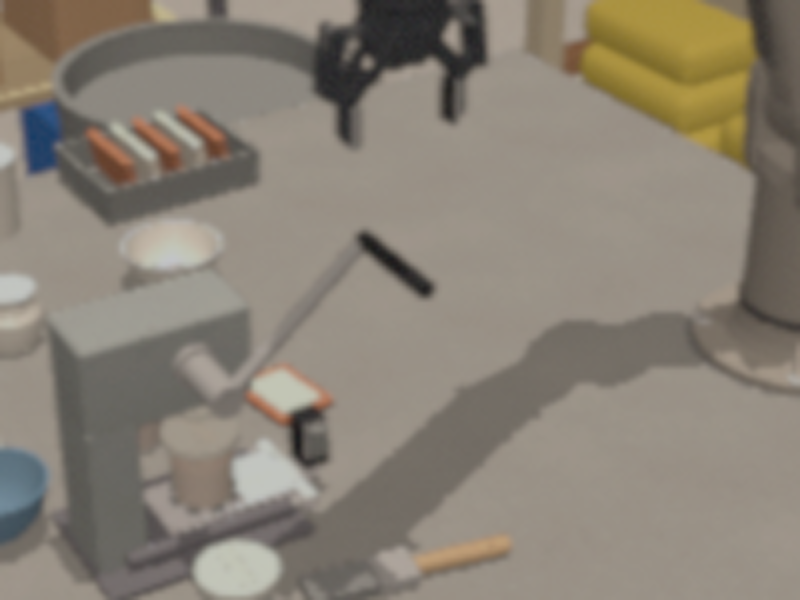

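The lever bar is back at rest at (397,265) in the crop, and the handle at (312,435) has not moved. I'll turn the gripper above the handle, keeping the camera side away from the press.

```bash
python3 -m jog '[{"x":-0.03,"y":0.001,"z":0,"ax":0,"ay":0,"az":-0.14},{"x":-0.06,"y":0.002,"z":0,"ax":0,"ay":0,"az":-0.28},{"x":-0.09,"y":0.003,"z":0,"ax":0,"ay":0,"az":-0.42},{"x":-0.12,"y":0.003,"z":0,"ax":0,"ay":0,"az":-0.56},{"x":-0.151,"y":0.003,"z":0,"ax":0,"ay":0,"az":-0.7},{"x":-0.151,"y":0.003,"z":0,"ax":0,"ay":0,"az":-0.84},{"x":-0.151,"y":0.003,"z":0,"ax":0,"ay":0,"az":-0.98},{"x":-0.151,"y":0.003,"z":0,"ax":0,"ay":0,"az":-1.12},{"x":-0.151,"y":0.003,"z":0,"ax":0,"ay":0,"az":-1.26},{"x":-0.151,"y":0.003,"z":0,"ax":0,"ay":0,"az":-1.4},{"x":-0.151,"y":0.003,"z":0,"ax":0,"ay":0,"az":-1.569},{"x":-0.151,"y":0.003,"z":0,"ax":0,"ay":0,"az":-1.569}]'
python3 - <<'E'
from h import *
o=get_obs();print(o["q"])
w=camera_params("wrist");im=read_camera("wrist");cv2.imwrite("pics/w5.png",im[:,:,::-1])
e=np.array([1,-.03,0]);f=np.array([.03,1,0]);c=np.array([.5897,-.0662,.082])
print("pred center",proj(w,c),[tuple(np.round(proj(w,c+a*.015*e+b*.017*f),1)) for a in(-1,1) for b in(-1,1)])
u,v=map(int,proj(w,c));g=im.max(2)
m=np.zeros_like(g);m[max(v-30,0):v+31,u-40:u+41]=1
l=((g<45)&(m>0)).astype(np.uint8);n,lab,st,ce=cv2.connectedComponentsWithStats(l)
for k in range(1,n):
    if st[k,4]>40: print(st[k],ce[k],onz(w,*ce[k],.082))
for r in range(v-24,v+25,4): print(r,u-32,' '.join(f"{x:3d}" for x in g[r,u-32:u+33:3]))
go([.59,-.066,.13],np.pi-.03)
E
```

```text
t: 13.6
eef_pos: [0.5885, -0.066, 0.3891]
tool_rot: [-0.002, 0.014, 1.0, 0.0]
contact_force: [0.8, -0.7, -0.0]
gripper_width: 0.996
grasp_force: 0.0
[ 0.6336  0.3299 -0.8352  1.4458  0.2425  1.4764  1.345 ]
pred center (np.float64(252.71486936634196), np.float64(162.97457532297017)) [(np.float64(242.4), np.float64(153.9)), (np.float64(263.0), np.float64(153.9)), (np.float64(242.6), np.float64(171.9)), (np.float64(262.8), np.float64(171.9))]
[243 153  20  20 320] [251.3344 162.6344] [ 0.5891 -0.0685  0.082 ]
138 220 109 110 107 107 114 112 115 110 106 185 180 185 174 175 172 174 176 168 170 163 163 165
142 220 104 107 109 111 108 110 107 107 115 168 182 174 176 181 176 178 176 172 171 179 173 174
146 220 109 110 105 109 110 109 116 110 108 109 176 176 176 179 172 173 175 176 173 168 171 161
150 220 104 111 111 112 106 107 115 110 110 120 171 187 177 183 173 169 185 173 166 170 169 166
154 220 107 108 115 116 113 110 109 111   3   3   7   2   1   0  58 176 178 170 165 173 177 183
158 220 105 114 111 115 111 111 114 114  17  24  28  18  61  62  28  30 194 180 174 174 174 177
162 220 106 108 109 110 112 106 113 116  14  22  25  20  52  53  22 174 121 179 180 172 176 172
166 220 120 113 114 115 112 113 114 118   8  19  20  22  51  45  17 175 171 178 180 170 174 177
170 220 112 108 110  97  95  88  89  94  11  22  24  16  18  52  15 116  79  90  80  86 164 168
174 220 109 116 194 189 189 189 188 193 205 169 169 173 174 174 207 190 190 191 194 191 174 173
178 220  59  56 180 174 172 204 199 209 204 200 196 201 196 198 199 203 204 193 179 187 171  90
182 220  58  61  63 141  61 213 195 204 198 199 195 195 192 196 196 194 195 167 114 141 117 115
186 220  61  62  50  61  46 214 195 202 197 195 193 193 192 200 191 255 250 110  57  78  63 108
shift [-0.0022 -0.0001  0.2595] turn [ 0.0004 -0.0031 -0.0006]
```

```bash
python3 -m jog '[{"x":-0.002,"y":0,"z":0.04,"ax":0,"ay":-0.003,"az":0},{"x":-0.002,"y":0,"z":0.085,"ax":0,"ay":-0.003,"az":0},{"x":-0.002,"y":0,"z":0.13,"ax":0,"ay":-0.003,"az":0},{"x":-0.002,"y":0,"z":0.175,"ax":0,"ay":-0.003,"az":0},{"x":-0.002,"y":0,"z":0.22,"ax":0,"ay":-0.003,"az":0},{"x":-0.002,"y":0,"z":0.26,"ax":0,"ay":-0.003,"az":0},{"x":-0.002,"y":0,"z":0.3,"ax":0,"ay":-0.003,"az":0},{"x":-0.002,"y":0,"z":0.3,"ax":0,"ay":-0.003,"az":0},{"x":-0.002,"y":0,"z":0.3,"ax":0,"ay":-0.003,"az":0}]'
python3 - <<'E'
from h import *
o=get_obs();w=camera_params("wrist");im=read_camera("wrist");g=im.max(2);cv2.imwrite("pics/w6.png",im[:,:,::-1])
c=np.array([.5897,-.0662,.082]);e=np.array([1,-.03,0]);f=np.array([.03,1,0])
print("pred corners",[tuple(np.round(proj(w,c+a*.015*e+b*.017*f),1)) for a in(-1,1) for b in(-1,1)])
u,v=map(int,proj(w,c))
for r in range(v-40,min(v+45,384),6): print(r,u-60,' '.join(f"{x:3d}" for x in g[r,u-60:u+61:5]))
go([.59,-.0655,.017],np.pi-.03)
E
```

```text
t: 14.55
eef_pos: [0.591, -0.0655, 0.0915]
tool_rot: [0.001, 0.016, 1.0, 0.0]
contact_force: [0.5, 0.2, 0.7]
gripper_width: 0.999
grasp_force: 0.0
pred corners [(np.float64(226.0), np.float64(202.5)), (np.float64(278.0), np.float64(202.5)), (np.float64(227.1), np.float64(244.8)), (np.float64(277.0), np.float64(244.7))]
184 192 127 130 132 135 134 132 130 121 126 127 133 127 131 124 125 186 206 192 193 182 193 186 192 195 191
190 192 122 131 135 123 130 126 125 127 135   0   0   2   8   0  17  19 168 198 197 192 196 191 187 200 192
196 192 128 131 131 122 124 127 127 125   0  10   5  12  14   9   8   1   2 120 127 121 126 126 160 195 207
202 192 121 127 120 130 132 128 131 125   6   4  14   8  12  15  12  10   7  68  44 127 122 125 121 125 119
208 192 123 116 128 123 128 130 130 139  16  17  21  11  15  13  13  13   9  17  45 123 122 122 125 119 120
214 192 130 128 130 130 125 126 124 141  22  24  19  22  23  25  20  27  20   8  86  89 121 127 120 127 124
220 192 122 131 128 125 125 126 124 141  22  21  25  18  19  22  26  18  23   0 107 102 123 122 130 127 121
226 192 125 135 138 133
[... 203 characters left out ...]
4 214 216 215 215 196 195 211  21  18  27  23  22  20  20  13  24  43  89  81 211 246 246 247 143
244 192  71 116 109 118  52 221 219 238  18  15  18  20  19  16  24  18  15  92 217 214 115 141 142 156 121
250 192  77  65 153 134  32 222 222 225 211 222 217 215 217 214 218 220 218 214 213 214  49 181 228 195 122
256 192  70  61  76  64  26 226 220 222 208 222 215 215 215 215 212 218 214 214 211 212  24  99 123 108 118
262 192  71  64  68  69  22 223 217 221 208 224 216 215 219 215 211 219 216 213 211 215  25 104 119 105 118
268 192 125  58  73  67  30 220 218 218 204 223 216 210 217 213 209 219 214 210 210 213  23 106 118  98 119
shift [ 0.0027 -0.0002  0.0759] turn [ 0.0003  0.0046 -0.001 ]
```

```bash
python3 -m jog '[{"x":0.001,"y":0,"z":0.025,"ax":0,"ay":0.003,"az":0},{"x":0.001,"y":0,"z":0.045,"ax":0,"ay":0.003,"az":0},{"x":0.001,"y":0,"z":0.06,"ax":0,"ay":0.003,"az":0},{"x":0.001,"y":0,"z":0.07,"ax":0,"ay":0.003,"az":0},{"x":0.001,"y":0,"z":0.073,"ax":0,"ay":0.003,"az":0},{"x":0.001,"y":0,"z":0.073,"ax":0,"ay":0.003,"az":0}]' 1 && python3 -m jog '[{"x":0,"y":0,"z":0,"ax":0,"ay":0,"az":0},{"x":0,"y":0,"z":0,"ax":0,"ay":0,"az":0},{"x":0,"y":0,"z":0,"ax":0,"ay":0,"az":0},{"x":0,"y":0,"z":0,"ax":0,"ay":0,"az":0},{"x":0,"y":0,"z":0,"ax":0,"ay":0,"az":0},{"x":0,"y":0,"z":0,"ax":0,"ay":0,"az":0},{"x":0,"y":0,"z":0,"ax":0,"ay":0,"az":0},{"x":0,"y":0,"z":0,"ax":0,"ay":0,"az":0}]' 0 60
```

```text
t: 15.2
eef_pos: [0.591, -0.0657, 0.019]
tool_rot: [0.0, 0.015, 1.0, 0.0]
contact_force: [0.6, -1.4, 0.0]
gripper_width: 1.001
grasp_force: 0.0
t: 16.0
eef_pos: [0.5913, -0.0645, 0.0198]
tool_rot: [0.001, 0.015, 1.0, 0.001]
contact_force: [-1.6, 1.4, 7.8]
gripper_width: 0.407
grasp_force: 62.8
```

The button is in: the grip width reads about 36 mm. Now I'll draw the carriage.

```bash
python3 -m jog '[{"x":0.008,"y":0,"z":0,"ax":0,"ay":0,"az":0},{"x":0.016,"y":0,"z":0,"ax":0,"ay":0,"az":0},{"x":0.024,"y":0,"z":0,"ax":0,"ay":0,"az":0},{"x":0.032,"y":0,"z":0,"ax":0,"ay":0,"az":0},{"x":0.04,"y":0,"z":0,"ax":0,"ay":0,"az":0},{"x":0.04,"y":0,"z":0,"ax":0,"ay":0,"az":0}]' 0 80; python3 -m jog '[{"x":0.008,"y":0,"z":0,"ax":0,"ay":0,"az":0},{"x":0.016,"y":0,"z":0,"ax":0,"ay":0,"az":0},{"x":0.024,"y":0,"z":0,"ax":0,"ay":0,"az":0},{"x":0.032,"y":0,"z":0,"ax":0,"ay":0,"az":0},{"x":0.04,"y":0,"z":0,"ax":0,"ay":0,"az":0},{"x":0.047,"y":0,"z":0,"ax":0,"ay":0,"az":0},{"x":0.054,"y":0,"z":0,"ax":0,"ay":0,"az":0},{"x":0.06,"y":0,"z":0,"ax":0,"ay":0,"az":0},{"x":0.06,"y":0,"z":0,"ax":0,"ay":0,"az":0}]' 0 80
```

```text
t: 16.6
eef_pos: [0.5523, -0.0631, 0.0199]
tool_rot: [0.002, 0.014, 1.0, 0.001]
contact_force: [6.6, 1.4, 2.6]
gripper_width: 0.401
grasp_force: 81.5
t: 17.5
eef_pos: [0.4936, -0.061, 0.0199]
tool_rot: [0.003, 0.014, 1.0, 0.001]
contact_force: [9.4, 3.6, 0.3]
gripper_width: 0.398
grasp_force: 83.8
```

```bash
python3 -m jog '[{"x":0.002,"y":0,"z":0,"ax":0,"ay":0,"az":0},{"x":0.004,"y":0,"z":0,"ax":0,"ay":0,"az":0},{"x":0.005,"y":0,"z":0,"ax":0,"ay":0,"az":0},{"x":0.005,"y":0,"z":0,"ax":0,"ay":0,"az":0},{"x":0.005,"y":0,"z":0,"ax":0,"ay":0,"az":0},{"x":0.005,"y":0,"z":0,"ax":0,"ay":0,"az":0}]' 0 80; python3 - <<'E'
from h import *
s=camera_params("scene");im=read_camera("scene")
o=get_obs();print(o["eef_pos"],o["contact_force"])
# scene lever check: dark bar centroid vs start picture
for n,g in (("start",cv2.resize(cv2.imread("pics/scene0.png"),(512,384)).max(2)),("now",im.max(2))):
    m=(g[160:190,262:295]<45).astype(np.uint8);a=np.argwhere(m);print(n,a.mean(0)+[160,262],len(a))
E
```

```text
t: 18.1
eef_pos: [0.4917, -0.0608, 0.0199]
tool_rot: [0.006, 0.014, 1.0, 0.002]
contact_force: [15.6, 3.8, -7.7]
gripper_width: 0.406
grasp_force: 82.3
[ 0.4917 -0.0609  0.02  ] [16.6692  3.2997 -7.2585]
start [175.7262 278.4881] 84
now [178.4582 279.4313] 371
```

```bash
python3 -m jog '[{"x":0.002,"y":0,"z":0,"ax":0,"ay":0,"az":0},{"x":0.004,"y":0,"z":0,"ax":0,"ay":0,"az":0},{"x":0.004,"y":0,"z":0,"ax":0,"ay":0,"az":0},{"x":0.004,"y":0,"z":0,"ax":0,"ay":0,"az":0}]' 0 80; python3 - <<'E'
from h import *
w=camera_params("wrist");tp=camera_params("top")
im=read_camera("scene");im=(255*(im/255.)**.6).astype(np.uint8)
a=cv2.imread("pics/s4.png");b=cv2.resize(im[110:260,180:380,::-1],(800,600),interpolation=cv2.INTER_CUBIC)
t=a[225:305,345:445]  # lever bar at rest in s4
r=cv2.matchTemplate(b[150:400,280:520],t,cv2.TM_CCOEFF_NORMED);_,v,_,l=cv2.minMaxLoc(r);print("lever match",v,(l[0]+280,l[1]+150),"rest (345,225)")
E
```

```text
t: 18.55
eef_pos: [0.4918, -0.0608, 0.0202]
tool_rot: [0.009, 0.014, 1.0, 0.003]
contact_force: [28.1, 2.2, -22.9]
gripper_width: 0.403
grasp_force: 83.7
lever match 0.47763940691947937 (348, 228) rest (345,225)
```

At the last stop: the carriage stays put while the force rises. I'll relax slightly, hold and hand in.

```bash
python3 -m jog '[{"x":-0.003,"y":0,"z":0,"ax":0,"ay":0,"az":0},{"x":-0.003,"y":0,"z":0,"ax":0,"ay":0,"az":0},{"x":-0.003,"y":0,"z":0,"ax":0,"ay":0,"az":0},{"x":-0.003,"y":0,"z":0,"ax":0,"ay":0,"az":0}]' 0 80; python3 -c "
from station import *
print(hand_in())"
```

```text
t: 19.0
eef_pos: [0.4916, -0.0608, 0.0201]
tool_rot: [0.007, 0.014, 1.0, 0.002]
contact_force: [17.4, 3.5, -9.3]
gripper_width: 0.402
grasp_force: 85.7
the job is handed in; nothing more can be done
None
```

I handed the job in at about 19 s with the lever pulled to its stop and eased back to rest, and the carriage gripped at its last stop with the button squeezed; no verdict came back, and I inferred the lid being home from the lever reaching its stop.

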